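Read the data button of the box with the orange-capped tube

ROBOT

A 6-joint arm with a two-finger parallel gripper is mounted at the origin on the work surface. World frame = base frame: x ahead of the robot, y to its left, z up, the work surface at z = 0. Lengths are in m, angles in rad, forces in N, time in s.
With the tool pointing down it reaches from about 0.35 to 0.975 m from the base axis. Payload 4.9 kg.
Tool frame: the origin (TCP) lies on the centre line of the jaws, within the pads' length; the fingertips stand 14 mm ahead of it and the grasp point (between the pads) lies 5 mm behind it; z points along the fingers, y is the line along which they close (so a half turn about z gives the same grasp; the last joint's range is limited). The gripper opens to 85 mm and grips with 20 to 120 N. Pads are 22 mm wide; open, the fingers measure 114 mm over their backs; the gripper's body (76 mm by 85 mm) begins 54 mm behind the grasp point. The pads swing forward as they close: fully open they stand 13 mm farther back than shut.
Start: joints at [1.135, 0.053, 1.613, -0, 1.476, -0.119], TCP at [0.195, 0.594, 0.245] pointing down, gripper open.
Joint ranges: [-3.01, 3.01], [-1.01, 2.22], [0.06, 2.58], [-1.02, 4.17], [0.09, 2.62], [-3.14, 3.14]. Speed limits (rad/s): [2.57, 2.57, 3.14, 3.14, 3.14, 3.14].

INTERFACE

Orientations are given as a unit quaternion [w, x, y, z].
In Python, from plant import * gives the robot as it stands.
- The arm moves only by the tool send_rows, never from a script. Its argument "steps" is a list of rows, each an object with "translation": the shift along the tool's x, y, z in cm, a list of three; "delta_rot": the turn, a rotation vector about the tool's x, y, z in rad, a list of three; "jaw": the finger opening in cm, from 0 to 8.54. In form: [{"translation": [dx, dy, dz], "delta_rot": [rx, ry, rz], "jaw": jaw}, ...]. A call has exactly 8 rows; each row is the pose to reach, as a shift and turn from the pose commanded when the call began, along the tool's axes at that moment; what a row does not reach only later rows make up. A row lasts 1/10 s, in which the tool goes at most 50 mm and 8.59 degrees, less where a joint would pass 70% of its speed; a pose out of reach is approached as far as the arm can. A call with a gripper value outside its range is refused whole. The fingers move at their own pace and stop on an object; the grip force is fixed at half the most. Time passes only in rows, so rows that repeat a pose let the fingers close, or fill a call up. It gives the time, the measured TCP pose, the force, the opening and the grip force at its end, in the units of the state.
- state(): the state, without advancing time (a new reading comes with each control period).
- grab_frame(name): name is "scene" or "top"; returns a dict with "pixels" (400x640x3 uint8, blue, green, red), "range_z" (400x640 float32, m along the optical axis (not along the pixel's ray), 0 where there is no reading), "fx", "fy", "cx", "cy" (pixels), "rvec" (rotation vector, rad) and "tvec" (3), from world to camera coordinates, as OpenCV has them. Camera axes: x right, y down, z forward; pixel columns grow to the right and rows downward; lengths in m; the calibration is good to about 2 mm. A picture is of the moment at which its call begins.
- job_done(): hands the job in; it is judged then, once.
The state is a dict: "time": time; "joint_pos": joint angles; "joint_vel": joint speeds; "joint_efforts": joint torques, N m; "tool_pos": TCP position; "tool_rot": TCP orientation; "contact_force": force on the tool from outside, world axes, zero at the start; "ft_torque": the same for the moment, N m; "gripper_width": opening from 0.0 (shut) to 1.0 (fully open); "grasp_force": force on a finger pad.
Only numpy, scipy, OpenCV 4.12 (cv2) and the standard library are available. Lean on these libraries where they do the work, as an engineer would, in place of code of your own. Each camera call takes 0.05 s, during which the arm holds its last target. There are 200 camera calls.

TASK

Take the touch-reader wand out of its stand, find the specimen box in which the orange-capped tube stands, and hold the wand's tip on the steel data button on that box's sloping front, the wand square to the button's face, pressing so gently that the sprung button sits part-way in, clear of its stop. Touch neither of the other two boxes with the wand, do not press their buttons, and leave the tubes and everything else on the desk where they are. Finish while still holding the wand pressed there.

Things in the scene. Friction and masses are not known exactly. Their poses are not given: they have to be found in the camera images.
- wand: touch-reader wand standing tip down in its stand: round steel nose 14 mm in diameter and 45 mm long, tapering over its last 12 mm to a blunt 5 mm tip, below a yellow square handle 22 x 22 mm and 90 mm tall with flat sides (135 mm overall, 90 g more or less). Origin at the centre of the tip; z runs from the tip up the handle; x and y are square to the handle's flats. Its tip hangs 10 mm above the table at the start.
- wand_grip (a point): point on the wand's axis 95 mm from the tip, inside the yellow handle, a good place to grip from above, either pair of flats
- stand: fixed grey stand for the wand, a block 70 x 70 x 55 mm high on a 90 x 90 x 8 mm foot, with a 17 mm hole 50 mm deep in its top in which the nose hangs loosely; the handle's lower end rests on the block's top. Origin under its centre. Draw the wand at least 50 mm straight up to clear it.
- dock_a: fixed pale-wood specimen box on the robot's left, about 126 mm long (x) and 90 mm wide (y), origin under it, near its middle. Its front looks along its own -x. The rear part (x -6 to +60 mm) is 50 mm high with small blue vial caps in its top (5 mm tall) and a round socket at x = +30 mm, 40 mm deep, in which one capped tube stands (top 113 mm above the table); the front part slopes down towards -x at 25 degrees and carries the box's data button.
- spot_a (a point): centre of the face of the data button of dock_a: a steel disc 16 mm in diameter set in the top of a round blue plunger 28 mm in diameter which stands 14 mm out of the sloping front. z is the outward normal of the face, leaning 25 degrees from vertical towards the box's front (box -x); the button slides along it and this point moves with it.
- button_a (a joint): how far the button of dock_a is pressed in, m: 0 is out, 0.010 is on its stop. Sprung: 1 N to start moving, then 0.5 N more for each mm, 6 N at the stop.
- dock_b: fixed pale-wood specimen box in the middle, about 126 mm long (x) and 90 mm wide (y), origin under it, near its middle. Its front looks along its own -x. The rear part (x -6 to +60 mm) is 50 mm high with small blue vial caps in its top (5 mm tall) and a round socket at x = +30 mm, 40 mm deep, in which one capped tube stands (top 113 mm above the table); the front part slopes down towards -x at 25 degrees and carries the box's data button.
- spot_b (a point): centre of the face of the data button of dock_b: a steel disc 16 mm in diameter set in the top of a round blue plunger 28 mm in diameter which stands 14 mm out of the sloping front. z is the outward normal of the face, leaning 25 degrees from vertical towards the box's front (box -x); the button slides along it and this point moves with it.
- button_b (a joint): how far the button of dock_b is pressed in, m: 0 is out, 0.010 is on its stop. Sprung: 1 N to start moving, then 0.5 N more for each mm, 6 N at the stop.
- dock_c: fixed pale-wood specimen box on the robot's right, about 126 mm long (x) and 90 mm wide (y), origin under it, near its middle. Its front looks along its own -x. The rear part (x -6 to +60 mm) is 50 mm high with small blue vial caps in its top (5 mm tall) and a round socket at x = +30 mm, 40 mm deep, in which one capped tube stands (top 113 mm above the table); the front part slopes down towards -x at 25 degrees and carries the box's data button.
- spot_c (a point): centre of the face of the data button of dock_c: a steel disc 16 mm in diameter set in the top of a round blue plunger 28 mm in diameter which stands 14 mm out of the sloping front. z is the outward normal of the face, leaning 25 degrees from vertical towards the box's front (box -x); the button slides along it and this point moves with it.
- button_c (a joint): how far the button of dock_c is pressed in, m: 0 is out, 0.010 is on its stop. Sprung: 1 N to start moving, then 0.5 N more for each mm, 6 N at the stop.
- tube_orange: clear tube 15 mm in diameter with a paper label and an orange cap 18 mm in diameter, 103 mm tall, standing loose in the socket of one of the three boxes; which box varies. Origin at the centre of its foot, z up.
- tube_white1: clear tube 15 mm in diameter with a paper label and a white cap 18 mm in diameter, 103 mm tall, standing loose in the socket of one of the three boxes; which box varies. Origin at the centre of its foot, z up.
- tube_white2: clear tube 15 mm in diameter with a paper label and a white cap 18 mm in diameter, 103 mm tall, standing loose in the socket of one of the three boxes; which box varies. Origin at the centre of its foot, z up.
- jar: bystander: loose glass jar with a white lid, 76 mm in diameter, 101 mm tall, beyond the boxes; origin under its centre
- marker: bystander: loose green and white marker, 132 mm long, 16 mm thick, lying along its x; origin under it, near its middle
- receiver: bystander: loose grey hand-held receiver 100 x 58 x 28 mm lying flat; origin under its centre
- tape: bystander: loose paper-coloured roll of tape lying flat, 90 mm in diameter, 24 mm high; origin under its centre
Not all that is in view belongs to the job. Leave any purple or turquoise look-alike of the tube_white1 alone.

How it is judged:
On the way:
1. the wand is drawn clear of its stand, in the gripper (z of wand in the frame of stand above 0.055 m and contact force between wand and stand below 0.2 N and contact force between the fingers and wand above 1 N), for 0.2 s.
At the end, for the whole second after the job is handed in: Gripper holds the wand still: tip within 8.5 mm of the button's centre on the box with the orange-capped tube, axis within 8.6 degrees of its normal, button 1.5 to 9 mm in, push 0.8 to 8 N; tubes upright within 20 degrees; no tube or bystander moved 25 mm (((horizontal distance between tube_orange and dock_a below 0.05 m and distance between wand and spot_a below 0.0085 m and angle between the z axis of wand and the z axis of spot_a, either way round below 0.15 rad and value of joint button_a between 0.0015 and 0.009 m and contact force between wand and dock_a between 0.8 and 8 N) or (horizontal distance between tube_orange and dock_b below 0.05 m and distance between wand and spot_b below 0.0085 m and angle between the z axis of wand and the z axis of spot_b, either way round below 0.15 rad and value of joint button_b between 0.0015 and 0.009 m and contact force between wand and dock_b between 0.8 and 8 N) or (horizontal distance between tube_orange and dock_c below 0.05 m and distance between wand and spot_c below 0.0085 m and angle between the z axis of wand and the z axis of spot_c, either way round below 0.15 rad and value of joint button_c between 0.0015 and 0.009 m and contact force between wand and dock_c between 0.8 and 8 N)) and contact force between the fingers and wand above 1 N and contact force between wand and stand below 0.2 N and linear speed of wand below 0.01 m/s and angular speed of wand below 0.2 rad/s and distance of each of tube_orange, tube_white1, tube_white2, jar, marker, receiver, tape from where it was at the start of the episode below 0.025 m and angle between each of tube_orange, tube_white1, tube_white2's own z axis and vertical below 0.35 rad); the arm keeps its last pose, push and grip.
It fails at once if the wand touches a box without the orange-capped tube, or its button is pressed ((horizontal distance between tube_orange and dock_a above 0.07 m and (value of joint button_a above 0.003 m or contact force between wand and dock_a above 0.5 N)) or (horizontal distance between tube_orange and dock_b above 0.07 m and (value of joint button_b above 0.003 m or contact force between wand and dock_b above 0.5 N)) or (horizontal distance between tube_orange and dock_c above 0.07 m and (value of joint button_c above 0.003 m or contact force between wand and dock_c above 0.5 N))).
It fails at once if the wand is pushed hard against a box (over 15 N) (contact force between wand and dock_a above 15 N or contact force between wand and dock_b above 15 N or contact force between wand and dock_c above 15 N).
It fails at once if a tube or bystander is moved 25 mm or more, or a tube tipped (not (distance of each of tube_orange, tube_white1, tube_white2, jar, marker, receiver, tape from where it was at the start of the episode below 0.025 m and angle between each of tube_orange, tube_white1, tube_white2's own z axis and vertical below 0.35 rad)).
It also fails if it takes over 32 s, if anything falls off the work surface, if the arm or the gripper's body presses on something with over 40 N, if the wrist force passes 120 N, or if a joint passes its speed limit or range.

## Working session

There is one attempt and no reset: what is moved stays moved. The work goes in short steps, Python scripts to look and compute and a tool call to move; the robot and the scene stay as the last step left them, time stands still between calls to the robot, and variables do not carry over. Pictures are saved under pics/ and viewed, at most 10 in all, crops included, and the job is handed in when it is done.

Besides the shell and the picture viewer there is one more tool, called after "Call:" as a command line: name --argument value ..., lists and objects as JSON in quotes. send_rows: Moves the arm, as the interface text tells. Its arguments: {"type":"object","properties":{"steps":{"type":"array","items":{"type":"object","properties":{"translation":{"type":"array","items":{"type":"number"}},"delta_rot":{"type":"array","items":{"type":"number"}},"jaw":{"type":"number"}}}}},"required":["steps"]}

```bash
ls; mkdir -p pics; cat > h.py <<'E'
from plant import *
import numpy as np, cv2, pickle
from scipy.spatial.transform import Rotation as R
def snap(n):
    f=grab_frame(n); pickle.dump(f,open(n+'.pkl','wb')); return f
def load(n): return pickle.load(open(n+'.pkl','rb'))
def pts(f):
    z=f['range_z']; v,u=np.mgrid[:z.shape[0],:z.shape[1]]
    c=np.dstack([(u-f['cx'])/f['fx']*z,(v-f['cy'])/f['fy']*z,z])
    Rm=cv2.Rodrigues(np.array(f['rvec'],float))[0]
    p=(c-np.array(f['tvec']).reshape(3))@Rm
    p[z==0]=np.nan
    return p
E
python3 - <<'E'
from h import *
for n in ('scene','top'):
    f=snap(n); cv2.imwrite(f'pics/{n}0.png',f['pixels'])
    Rm=cv2.Rodrigues(np.array(f['rvec'],float))[0]; print(n,-Rm.T@np.array(f['tvec']).reshape(3),Rm.round(2).tolist(),f['fx'])
print(state())
E
```

```text
pics
scene [1.08628835 0.53057788 0.80656356] [[-0.7, 0.72, 0.0], [0.48, 0.47, -0.74], [-0.53, -0.51, -0.68]] 395.94284376748715
top [ 0.48679665 -0.02438818  1.2120945 ] [[-0.01, -1.0, -0.03], [-1.0, 0.01, -0.06], [0.06, 0.03, -1.0]] 415.98789948789624
{'time': 0.1, 'joint_pos': array([ 1.13498773e+00,  5.32897146e-02,  1.61418527e+00, -3.73165543e-06,
        1.47598475e+00, -1.19008947e-01]), 'joint_vel': array([-0.00175279, -0.00093569, -0.00241156, -0.00129757, -0.00016756,
        0.00148502]), 'joint_efforts': array([ 3.04148052e-04, -3.94899952e+01, -3.71365142e+01, -1.63020295e-04,
        3.91631547e-03,  5.49244277e-06]), 'tool_pos': array([0.1944783 , 0.59339822, 0.24416955]), 'tool_rot': array([-2.53877024e-04,  1.57738022e-01,  9.87480554e-01, -8.98357546e-04]), 'contact_force': array([-1.08634473,  0.96524681,  0.48316156]), 'ft_torque': array([-0.03198418,  0.01480036,  0.00214737]), 'grasp_force': 0.0, 'gripper_width': 1.0005500041132391}
```

View pics/scene0.png

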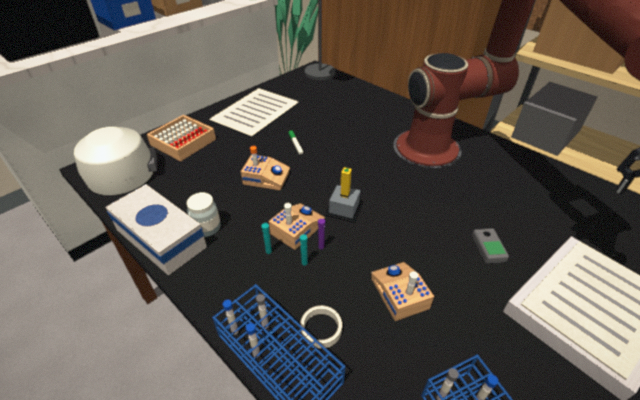

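View pics/top0.png

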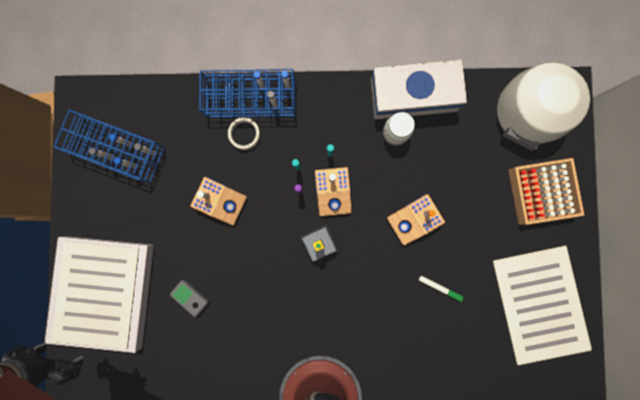

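The scene image shows three boxes: a at top (219,200) with a white cap, b at (333,190) with a white cap, and c at (416,220) with an orange cap near top (430,213), scene (254,152). The wand is at top (319,245). The box meant is c, since it has the only orange cap. I'll confirm that in a crop and measure it.

```bash
python3 - <<'E'
from h import *
F={n:load(n) for n in('scene','top')}
a=cv2.resize(F['top']['pixels'][180:260,370:460],None,fx=4.4,fy=4.4,interpolation=2); b=cv2.resize(F['scene']['pixels'][135:215,225:315],None,fx=4.4,fy=4.4,interpolation=2)
cv2.imwrite('pics/crop.png',np.hstack([a,b]))
def comp(m,p,zlo,zhi,roi=None,minn=4):
    m=m&(p[...,2]>zlo)&(p[...,2]<zhi)
    n,l,s,c=cv2.connectedComponentsWithStats(m.astype(np.uint8))
    return [(l==i,c[i],s[i,4]) for i in range(1,n) if s[i,4]>=minn]
for n,f in F.items():
    p=pts(f); h=cv2.cvtColor(f['pixels'],cv2.COLOR_BGR2HSV).astype(int); H,S,V=h[...,0],h[...,1],h[...,2]
    def rep(t,m,lo,hi,mn):
        for k,c,N in comp(m,p,lo,hi,minn=mn):
            q=p[k]; zz=q[:,2]; tp=q[zz>np.percentile(zz,50)-.004]
            print(n,t,c.round(1),N,'med',np.median(q,0).round(4),'zmax',zz.max().round(3))
    rep('yellow',(H>20)&(H<33)&(S>150)&(V>90),.03,.2,5)
    rep('orange',(H>4)&(H<17)&(S>190)&(V>120),.09,.14,3)
    rep('blue',(H>105)&(H<128)&(S>120),.02,.075,25)
    rep('box',(H>8)&(H<22)&(S>60)&(V>120),.015,.07,150)
    if n=='top':
        k=(p[...,2]>.135)&(p[...,2]<.155)&(H>18)&(H<35)&(S>100)
        v,u=np.where(k); q=p[k]; print('wandtop',len(q),q.mean(0),cv2.minAreaRect((q[:,:2]*1000).astype(np.float32)))
        k=(p[...,2]>.048)&(p[...,2]<.068)
        for kk,c,N in comp(k,p,.045,.07,minn=100):
            q=p[kk]; print('h50-63',c.round(),N,q.mean(0).round(3),cv2.minAreaRect((q[:,:2]*1000).astype(np.float32)))
E
```

```text
scene yellow [345.4 182.1] 229 med [0.4461 0.0067 0.1124] zmax 0.147
scene orange [253.1 149.2] 32 med [ 0.5237 -0.2957  0.1117] zmax 0.117
scene blue [275.6 170.7] 33 med [ 0.4949 -0.2332  0.0449] zmax 0.053
scene blue [305.8 210.9] 42 med [ 0.557  -0.0383  0.0474] zmax 0.056
scene blue [165.9 242.9] 408 med [ 0.8949 -0.1612  0.0621] zmax 0.075
scene blue [393.6 271.5] 62 med [0.5545 0.258  0.0479] zmax 0.055
scene blue [251.9 296.3] 46 med [0.8265 0.0714 0.0433] zmax 0.075
scene blue [268.6 305.2] 25 med [0.8157 0.1104 0.0415] zmax 0.043
scene blue [238.4 310.8] 25 med [0.871  0.0721 0.0419] zmax 0.045
scene blue [281.8 323.4] 126 med [0.8178 0.1718 0.0416] zmax 0.075
scene blue [244.7 321.7] 53 med [0.8723 0.1072 0.0416] zmax 0.074
scene blue [247.6 359.5] 280 med [0.9256 0.1781 0.0417] zmax 0.073
scene blue [259.5 331.5] 42 med [0.8706 0.1454 0.042 ] zmax 0.074
scene blue [299.1 341.5] 67 med [0.8213 0.2197 0.0415] zmax 0.045
scene blue [268.3 345.9] 68 med [0.8716 0.1819 0.0411] zmax 0.045
scene blue [312.2 353.9] 79 med [0.82   0.2567 0.0413] zmax 0.045
scene blue [280.  359.8]
[... 3299 characters left out ...]
 0.051] ((570.9223022460938, 304.50531005859375), (78.70431518554688, 90.13896942138672), 63.91447830200195)
h50-63 [424. 215.] 687 [ 0.516 -0.294  0.051] ((515.0807495117188, -294.3597717285156), (90.12417602539062, 77.36851501464844), 30.18330955505371)
h50-63 [319. 244.] 554 [ 0.438 -0.002  0.055] ((437.32562255859375, -2.195728302001953), (69.65629577636719, 69.94488525390625), 24.514816284179688)
h50-63 [ 95. 295.] 6732 [0.299 0.626 0.051] ((299.56854248046875, 626.6520385742188), (227.43588256835938, 286.3036804199219), 85.15365600585938)
h50-63 [321. 386.] 174 [ 0.055 -0.005  0.058] ((45.66187286376953, -3.4121780395507812), (133.56185913085938, 51.585365295410156), 88.08575439453125)
```

View pics/crop.png

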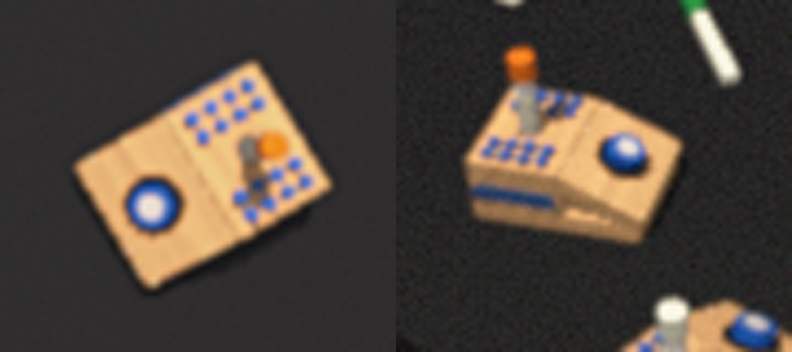

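The crop confirms it: the orange cap stands in box c, on the robot's right, and its button is at top (405,227). Next I'll refine the button face position and compute the first move.

```bash
cat >> h.py <<'E'
def delta(pos,Rt,s=None):
    s=s or state(); q=s['tool_rot']; R0=R.from_quat([q[1],q[2],q[3],q[0]])
    print('t cm',(R0.inv().apply(np.array(pos)-s['tool_pos'])*100).round(2),'rv',(R0.inv()*Rt).as_rotvec().round(3))
def down(yaw): # tool y at yaw (deg), z down
    y=np.array([np.cos(np.radians(yaw)),np.sin(np.radians(yaw)),0]); z=np.array([0,0,-1.])
    return R.from_matrix(np.c_[np.cross(y,z),y,z])
E
python3 - <<'E'
from h import *
for n,(u,v) in {'scene':(276,170),'top':(405,226)}.items():
    f=load(n); p=pts(f); h=cv2.cvtColor(f['pixels'],cv2.COLOR_BGR2HSV).astype(int)
    sub=np.zeros(h.shape[:2],bool); sub[v-11:v+12,u-11:u+12]=1
    steel=sub&(h[...,1]<110)&(h[...,2]>120)&(p[...,2]>.03)
    blue=sub&(h[...,0]>100)&(h[...,0]<130)&(h[...,1]>110)
    k=(blue|steel)
    for t,m in (('steel',steel),('all',k)):
        vv,uu=np.where(m); print(n,t,m.sum(),uu.mean().round(1),vv.mean().round(1),np.median(p[m],0).round(4))
    q=p[steel]; c=q.mean(0); nv=np.linalg.svd(q-c)[2][2]; print(' normal',(nv*np.sign(nv[2])).round(3))
# slope plane normal of box c from top
f=load('top');p=pts(f)
bx=np.array([.503,-.864,0]); s=np.array([.489,-.2414,0])
d=(p-s); a=d@bx; b=d@np.array([.864,.503,0])
m=(abs(a)<.026)&(abs(b)<.04)&(np.hypot(a,b)>.019)&(p[...,2]>.012)
q=p[m]; c=q.mean(0); nv=np.linalg.svd(q-c)[2][2]; nv*=np.sign(nv[2]); print('slope n',nv.round(3),np.degrees(np.arccos(nv[2])),np.degrees(np.arctan2(nv[1],nv[0])),len(q),c)
delta([.4373,-.0022,.245],down(23.5))
E
```

```text
scene steel 50 275.9 166.1 [ 0.4814 -0.2425  0.0476]
scene all 85 275.9 168.1 [ 0.4849 -0.239   0.0461]
 normal [-0.474  0.057  0.879]
top steel 45 403.6 226.8 [ 0.4833 -0.2384  0.048 ]
top all 101 404.1 226.2 [nan nan nan]
 normal [-0.222  0.674  0.704]
slope n [-0.214  0.379  0.9  ] 25.792484313846153 119.49221845017384 411 [ 0.48912408 -0.24165431  0.03555986]
t cm [-41.63 -49.03  -0.  ] rv [-0.002  0.001  0.844]
```

Spot c is at about (0.482, -0.240, 0.048), and the slope fit gives 25.8° facing 119.5°, which agrees with the box data. I'll move above the wand.

Call:
send_rows --steps '[{"translation": [-3,-3.5,0],"delta_rot": [0,0,0.1],"jaw": 8.5},{"translation": [-6,-7,0],"delta_rot": [0,0,0.2],"jaw": 8.5},{"translation": [-9,-10.6,0],"delta_rot": [0,0,0.3],"jaw": 8.5},{"translation": [-12,-14.1,0],"delta_rot": [0,0,0.4],"jaw": 8.5},{"translation": [-15,-17.7,0],"delta_rot": [0,0,0.5],"jaw": 8.5},{"translation": [-18,-21.2,0],"delta_rot": [0,0,0.6],"jaw": 8.5},{"translation": [-21,-24.7,0],"delta_rot": [0,0,0.7],"jaw": 8.5},{"translation": [-24,-28.3,0],"delta_rot": [0,0,0.844],"jaw": 8.5}]'

```text
time: 0.9
tool_pos: [0.3346, 0.2485, 0.2449]
tool_rot: [0.0, 0.55, 0.835, -0.0]
contact_force: [0.4, 0.1, 0.8]
gripper_width: 0.992
grasp_force: 0.0
```

```bash
python3 -c "
from h import *
s=state();print(s['time'],s['tool_pos'],s['joint_pos'].round(2));delta([.4373,-.0022,.2],down(23.5))"
```

```text
0.9 [0.3346161  0.24846266 0.24490192] [ 0.46 -0.48  2.07 -0.    1.56  0.05]
t cm [-27.08  -0.45   4.49] rv [-0.     0.    -0.005]
```

Call:
send_rows --steps '[{"translation": [-4.5,-0.1,0],"delta_rot": [0,0,0],"jaw": 8.5},{"translation": [-9,-0.2,0],"delta_rot": [0,0,0],"jaw": 8.5},{"translation": [-13.5,-0.2,0],"delta_rot": [0,0,0],"jaw": 8.5},{"translation": [-18,-0.3,0],"delta_rot": [0,0,0],"jaw": 8.5},{"translation": [-22.5,-0.4,0],"delta_rot": [0,0,0],"jaw": 8.5},{"translation": [-26,-0.4,1.5],"delta_rot": [0,0,0],"jaw": 8.5},{"translation": [-27.1,-0.45,3],"delta_rot": [0,0,0],"jaw": 8.5},{"translation": [-27.1,-0.45,4.5],"delta_rot": [0,0,0],"jaw": 8.5}]'

```text
time: 1.7
tool_pos: [0.4386, -0.0016, 0.1993]
tool_rot: [-0.0, 0.55, 0.835, -0.0]
contact_force: [-0.8, 0.8, 0.2]
gripper_width: 1.0
grasp_force: 0.0
```

```bash
python3 - <<'E'
from h import *
delta([.4373,-.0022,.1],down(23.5))
f=snap('scene'); cv2.imwrite('pics/s1.png',cv2.resize(f['pixels'][80:240,240:440],None,fx=3,fy=3))
E
```

```text
t cm [-0.01 -0.14  9.93] rv [-0.001 -0.    -0.003]
```

View pics/s1.png

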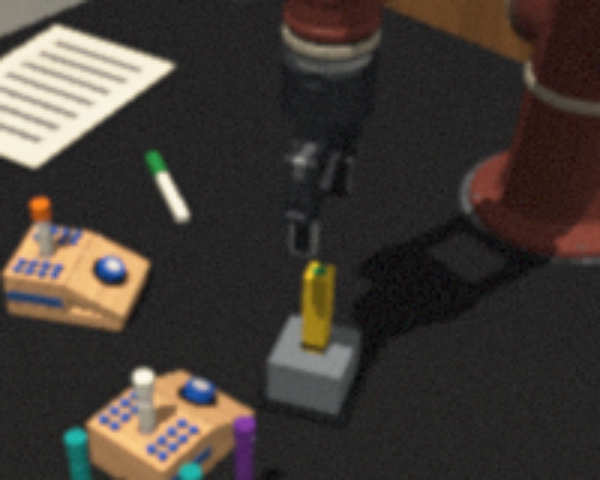

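The gripper is directly over the wand, at crop pixel (318,290). I'll descend and close.

Call:
send_rows --steps '[{"translation": [0,-0.14,2.5],"delta_rot": [0,0,0],"jaw": 8.5},{"translation": [0,-0.14,5],"delta_rot": [0,0,0],"jaw": 8.5},{"translation": [0,-0.14,7.5],"delta_rot": [0,0,0],"jaw": 8.5},{"translation": [0,-0.14,9.2],"delta_rot": [0,0,0],"jaw": 8.5},{"translation": [0,-0.14,9.9],"delta_rot": [0,0,0],"jaw": 8.5},{"translation": [0,-0.14,9.9],"delta_rot": [0,0,0],"jaw": 6},{"translation": [0,-0.14,9.9],"delta_rot": [0,0,0],"jaw": 4},{"translation": [0,-0.14,9.9],"delta_rot": [0,0,0],"jaw": 2.8}]'

```text
time: 2.55
tool_pos: [0.4381, -0.0006, 0.1027]
tool_rot: [0.001, 0.548, 0.836, 0.001]
contact_force: [0.3, -0.4, 1.1]
gripper_width: 0.51
grasp_force: 0.0
```

Call:
send_rows --steps '[{"translation": [0,0,0],"delta_rot": [0,0,0],"jaw": 2.4},{"translation": [0,0,0],"delta_rot": [0,0,0],"jaw": 2.0},{"translation": [0,0,0],"delta_rot": [0,0,0],"jaw": 1.5},{"translation": [0,0,0],"delta_rot": [0,0,0],"jaw": 1.0},{"translation": [0,0,0],"delta_rot": [0,0,0],"jaw": 0.5},{"translation": [0,0,0],"delta_rot": [0,0,0],"jaw": 0.5},{"translation": [0,0,0],"delta_rot": [0,0,0],"jaw": 0.5},{"translation": [0,0,0],"delta_rot": [0,0,0],"jaw": 0.5}]'

```text
time: 3.35
tool_pos: [0.4379, -0.0008, 0.1024]
tool_rot: [0.001, 0.548, 0.836, 0.0]
contact_force: [-0.2, 0.1, 5.5]
gripper_width: 0.25
grasp_force: 59.0
```

Gripped: the width is 21 mm, matching the handle. Drawing it straight up.

Call:
send_rows --steps '[{"translation": [0,0,-1],"delta_rot": [0,0,0],"jaw": 0.5},{"translation": [0,0,-2.5],"delta_rot": [0,0,0],"jaw": 0.5},{"translation": [0,0,-4],"delta_rot": [0,0,0],"jaw": 0.5},{"translation": [0,0,-6],"delta_rot": [0,0,0],"jaw": 0.5},{"translation": [0,0,-8],"delta_rot": [0,0,0],"jaw": 0.5},{"translation": [0,0,-10],"delta_rot": [0,0,0],"jaw": 0.5},{"translation": [0,0,-12],"delta_rot": [0,0,0],"jaw": 0.5},{"translation": [0,0,-13],"delta_rot": [0,0,0],"jaw": 0.5}]'

```text
time: 4.15
tool_pos: [0.4377, -0.0008, 0.2333]
tool_rot: [0.001, 0.548, 0.836, 0.0]
contact_force: [0.2, -0.2, 0.3]
gripper_width: 0.246
grasp_force: 59.1
```

```bash
python3 - <<'E'
from h import *
s=state(); print(s['tool_pos'],s['contact_force'],s['grasp_force'],s['gripper_width'])
f=snap('scene'); p=pts(f)
h=cv2.cvtColor(f['pixels'],cv2.COLOR_BGR2HSV).astype(int)
m=(h[...,0]>20)&(h[...,0]<33)&(h[...,1]>150)&(h[...,2]>90)&(p[...,2]>.05)
v,u=np.where(m);print(u.mean(),v.mean(),p[m].min(0),p[m].max(0),np.median(p[m],0))
u,v=int(u.mean()),int(v.mean()); cv2.imwrite('pics/s2.png',cv2.resize(f['pixels'][v-60:v+90,u-80:u+80],None,fx=4,fy=4))
E
```

```text
[ 0.43766049 -0.00081183  0.23328425] [ 0.19845729 -0.22735867  0.30809579] 59.12070572376251 0.24640679930312362
349.0515463917526 148.2680412371134 [ 0.42578447 -0.00691879  0.18799609] [0.4530875  0.01539093 0.27263807] [0.44304028 0.00960703 0.21369276]
```

View pics/s2.png

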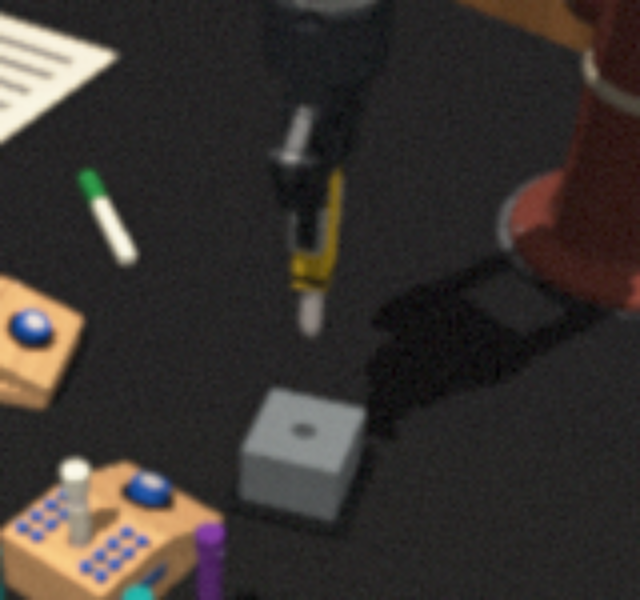

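The wand is out and hangs vertical in the jaws, with its nose at crop (310,320). The hole in the stand is free. Next I'll work out the standoff pose over button c.

```bash
cat >> h.py <<'E'
AZ=119.8; n=np.array([np.sin(np.radians(25))*np.cos(np.radians(AZ)),np.sin(np.radians(25))*np.sin(np.radians(AZ)),np.cos(np.radians(25))])
L=.0924
def Rgoal(s):
    q=s['tool_rot']; R0=R.from_quat([q[1],q[2],q[3],q[0]]); z=R0.apply([0,0,1])
    a=np.cross(z,-n); an=np.linalg.norm(a); ang=np.arctan2(an,z@-n)
    return R.from_rotvec(a/an*ang)*R0
def goto(spot,d):
    s=state(); delta(np.array(spot)+n*(L+d),Rgoal(s),s)
E
python3 -c "
from h import *
goto([.4825,-.2402,.048],.05)"
```

```text
t cm [-17.72  -6.16   5.75] rv [-0.045 -0.431 -0.   ]
```

Call:
send_rows --steps '[{"translation": [-2.5,-1,0],"delta_rot": [0,0,0],"jaw": 0.5},{"translation": [-6,-2,0],"delta_rot": [0,0,0],"jaw": 0.5},{"translation": [-9.5,-3.3,0.5],"delta_rot": [-0.01,-0.1,0],"jaw": 0.5},{"translation": [-13,-4.6,1.5],"delta_rot": [-0.02,-0.2,0],"jaw": 0.5},{"translation": [-16,-5.6,3],"delta_rot": [-0.03,-0.3,0],"jaw": 0.5},{"translation": [-17.4,-6.1,4.5],"delta_rot": [-0.045,-0.4,0],"jaw": 0.5},{"translation": [-17.7,-6.2,5.7],"delta_rot": [-0.045,-0.431,0],"jaw": 0.5},{"translation": [-17.7,-6.2,5.7],"delta_rot": [-0.045,-0.431,0],"jaw": 0.5}]'

```text
time: 5.0
tool_pos: [0.4482, -0.1866, 0.1696]
tool_rot: [0.187, 0.536, 0.817, -0.099]
contact_force: [-0.4, 0.4, -1.5]
gripper_width: 0.251
grasp_force: 59.2
```

```bash
python3 - <<'E'
from h import *
s=state(); print(s['tool_pos'],s['contact_force'],s['joint_pos'].round(2)); goto([.4825,-.2402,.048],.0)
f=snap('scene'); g=snap('top')
tip=s['tool_pos']+R.from_quat(np.roll(s['tool_rot'],-1)).apply([0,0,L]); print('tip est',tip)
for F in (f,g):
    print(cv2.projectPoints(np.array([tip,[.4825,-.2402,.048]]),np.array(F['rvec'],float),np.array(F['tvec'],float),np.array([[F['fx'],0,F['cx']],[0,F['fy'],F['cy']],[0,0,1]]),None)[0].reshape(-1,2).round(1).tolist())
a=cv2.resize(f['pixels'][110:200,235:325],None,fx=4.4,fy=4.4,interpolation=2); b=cv2.resize(g['pixels'][180:270,360:450],None,fx=4.4,fy=4.4,interpolation=2)
cv2.imwrite('pics/s3.png',np.hstack([a,b]))
E
```

```text
[ 0.44819815 -0.18659837  0.16964169] [-0.41276562  0.36697296 -1.45201007] [-0.41 -0.44  2.21 -0.3   1.05 -0.71]
t cm [-0.62  0.41  4.46] rv [-0.008 -0.009 -0.   ]
tip est [ 0.46667008 -0.22010195  0.08553427]
[[284.3, 158.4], [276.9, 167.7]]
[[399.8, 233.3], [404.6, 227.3]]
```

View pics/s3.png

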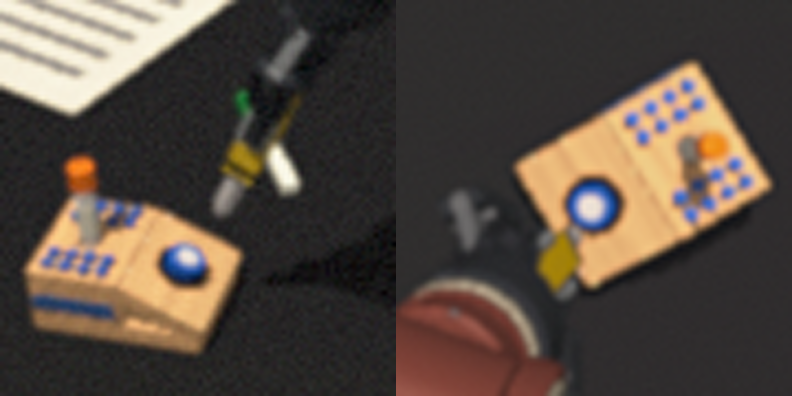

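The scene view puts the tip at crop (220,212), which is pixel (285,158), within 1 px of the prediction. The button centre is at scene (277.7,168.6) and top (404.5,227), within about 2 mm of my estimate. I'll nudge the target to (0.4825, -0.239, 0.047) and come to about 12 mm off the face.

```bash
python3 -c "
from h import *
goto([.4825,-.239,.047],.012)"
```

```text
t cm [-0.14  0.24  3.6 ] rv [-0.004 -0.005  0.   ]
```

Call:
send_rows --steps '[{"translation": [0,0.1,0.5],"delta_rot": [0,0,0],"jaw": 0.5},{"translation": [0,0.2,1],"delta_rot": [0,0,0],"jaw": 0.5},{"translation": [-0.1,0.2,1.5],"delta_rot": [0,0,0],"jaw": 0.5},{"translation": [-0.1,0.2,2],"delta_rot": [0,0,0],"jaw": 0.5},{"translation": [-0.1,0.2,2.5],"delta_rot": [0,0,0],"jaw": 0.5},{"translation": [-0.1,0.2,3],"delta_rot": [0,0,0],"jaw": 0.5},{"translation": [-0.1,0.2,3.2],"delta_rot": [0,0,0],"jaw": 0.5},{"translation": [-0.1,0.2,3.2],"delta_rot": [0,0,0],"jaw": 0.5}]'

```text
time: 5.9
tool_pos: [0.4594, -0.1995, 0.1452]
tool_rot: [0.191, 0.536, 0.817, -0.099]
contact_force: [-0.3, -0.0, -1.3]
gripper_width: 0.252
grasp_force: 59.2
```

```bash
python3 - <<'E'
from h import *
s=state(); print(s['tool_pos'],s['contact_force'],n@s['contact_force']); goto([.4825,-.239,.047],.0)
f=snap('scene'); g=snap('top'); goto([.4825,-.239,.047],.0); print(n@state()['contact_force'])
a=cv2.resize(f['pixels'][130:200,240:310],None,fx=5.6,fy=5.6,interpolation=2); b=cv2.resize(g['pixels'][190:260,370:440],None,fx=5.6,fy=5.6,interpolation=2)
cv2.imwrite('pics/s4.png',np.hstack([a,b]))
E
```

```text
[ 0.45942322 -0.19946368  0.14515321] [-0.27583312 -0.04480778 -1.27447495] -1.1135657872424736
t cm [-0.    0.04  1.59] rv [-0.004 -0.003  0.   ]
t cm [0.04 0.01 1.65] rv [-0.003 -0.003 -0.   ]
-1.4923937944961239
```

View pics/s4.png

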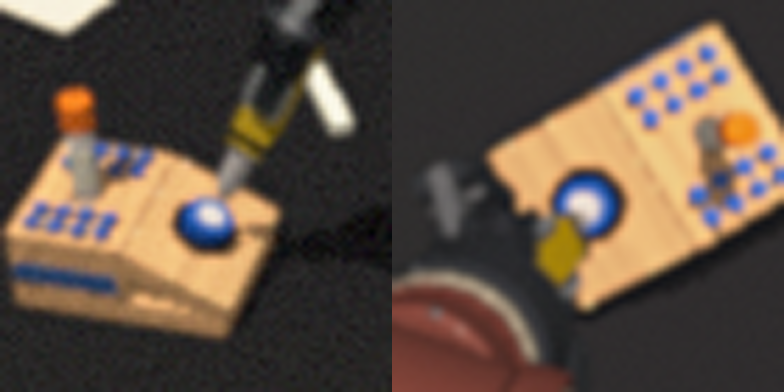

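The tip is at scene crop (232,190) and aims along its axis at the steel disc at (208,215). The no-contact baseline along the normal is about -1.3 N. I'll advance to just short of contact, then feel for it.

Call:
send_rows --steps '[{"translation": [0,0,0.2],"delta_rot": [0,0,0],"jaw": 0.5},{"translation": [0,0,0.4],"delta_rot": [0,0,0],"jaw": 0.5},{"translation": [0,0,0.6],"delta_rot": [0,0,0],"jaw": 0.5},{"translation": [0,0,0.8],"delta_rot": [0,0,0],"jaw": 0.5},{"translation": [0,0,1.0],"delta_rot": [0,0,0],"jaw": 0.5},{"translation": [0,0,1.2],"delta_rot": [0,0,0],"jaw": 0.5},{"translation": [0,0,1.3],"delta_rot": [0,0,0],"jaw": 0.5},{"translation": [0,0,1.3],"delta_rot": [0,0,0],"jaw": 0.5}]'

```text
time: 6.8
tool_pos: [0.4623, -0.2042, 0.1337]
tool_rot: [0.191, 0.536, 0.817, -0.099]
contact_force: [-0.0, 0.3, -0.7]
gripper_width: 0.251
grasp_force: 59.2
```

```bash
python3 -c "
from h import *
s=state();print(s['contact_force'],n@s['contact_force'],s['ft_torque']);goto([.4825,-.239,.047],.0)"
```

```text
[-0.03859515  0.32446989 -0.68108328] -0.49017094488451857 [ 0.29786481  0.15039819 -0.02170537]
t cm [0.02 0.03 0.32] rv [-0.003 -0.003 -0.   ]
```

Call:
send_rows --steps '[{"translation": [0,0,0.05],"delta_rot": [0,0,0],"jaw": 0.5},{"translation": [0,0,0.1],"delta_rot": [0,0,0],"jaw": 0.5},{"translation": [0,0,0.15],"delta_rot": [0,0,0],"jaw": 0.5},{"translation": [0,0,0.2],"delta_rot": [0,0,0],"jaw": 0.5},{"translation": [0,0,0.2],"delta_rot": [0,0,0],"jaw": 0.5},{"translation": [0,0,0.2],"delta_rot": [0,0,0],"jaw": 0.5},{"translation": [0,0,0.2],"delta_rot": [0,0,0],"jaw": 0.5},{"translation": [0,0,0.2],"delta_rot": [0,0,0],"jaw": 0.5}]'

```text
time: 7.6
tool_pos: [0.4628, -0.205, 0.1322]
tool_rot: [0.191, 0.536, 0.817, -0.099]
contact_force: [0.1, 0.4, 0.4]
gripper_width: 0.252
grasp_force: 59.1
```

```bash
python3 -c "
from h import *
s=state();print(s['contact_force'],n@s['contact_force'],s['ft_torque']);goto([.4825,-.239,.047],.0)"
```

```text
[0.05869438 0.39499627 0.4071741 ] 0.5015558356201941 [0.28309791 0.16578539 0.00426407]
t cm [0.04 0.01 0.15] rv [-0.003 -0.003 -0.   ]
```

Call:
send_rows --steps '[{"translation": [0,0,0.05],"delta_rot": [0,0,0],"jaw": 0.5},{"translation": [0,0,0.1],"delta_rot": [0,0,0],"jaw": 0.5},{"translation": [0,0,0.15],"delta_rot": [0,0,0],"jaw": 0.5},{"translation": [0,0,0.2],"delta_rot": [0,0,0],"jaw": 0.5},{"translation": [0,0,0.2],"delta_rot": [0,0,0],"jaw": 0.5},{"translation": [0,0,0.2],"delta_rot": [0,0,0],"jaw": 0.5},{"translation": [0,0,0.2],"delta_rot": [0,0,0],"jaw": 0.5},{"translation": [0,0,0.2],"delta_rot": [0,0,0],"jaw": 0.5}]'

```text
time: 8.4
tool_pos: [0.4633, -0.2057, 0.1304]
tool_rot: [0.191, 0.536, 0.817, -0.099]
contact_force: [-0.1, 0.0, 0.4]
gripper_width: 0.245
grasp_force: 59.2
```

```bash
python3 -c "
from h import *
s=state();print(s['contact_force'],n@s['contact_force'],s['ft_torque']);goto([.4825,-.239,.047],.0)"
```

```text
[-0.08381157  0.0255568   0.4023304 ] 0.3916106799209215 [0.30231804 0.07301537 0.07430299]
t cm [ 0.04  0.01 -0.05] rv [-0.003 -0.003 -0.   ]
```

Call:
send_rows --steps '[{"translation": [0,0,0.05],"delta_rot": [0,0,0],"jaw": 0.5},{"translation": [0,0,0.1],"delta_rot": [0,0,0],"jaw": 0.5},{"translation": [0,0,0.15],"delta_rot": [0,0,0],"jaw": 0.5},{"translation": [0,0,0.2],"delta_rot": [0,0,0],"jaw": 0.5},{"translation": [0,0,0.2],"delta_rot": [0,0,0],"jaw": 0.5},{"translation": [0,0,0.2],"delta_rot": [0,0,0],"jaw": 0.5},{"translation": [0,0,0.2],"delta_rot": [0,0,0],"jaw": 0.5},{"translation": [0,0,0.2],"delta_rot": [0,0,0],"jaw": 0.5}]'

```text
time: 9.2
tool_pos: [0.4637, -0.2064, 0.1286]
tool_rot: [0.191, 0.536, 0.817, -0.099]
contact_force: [0.7, 1.2, 2.6]
gripper_width: 0.251
grasp_force: 59.4
```

```bash
python3 -c "
from h import *
s=state();print(s['contact_force'],n@s['contact_force'],s['ft_torque']);goto([.4825,-.239,.047],.0)"
```

```text
[0.73881693 1.2290053  2.64863374] 2.696020914883979 [0.19503652 0.07005946 0.04508328]
t cm [ 0.04  0.01 -0.25] rv [-0.003 -0.003  0.   ]
```

```bash
python3 - <<'E'
from h import *
F=[]
for i in range(10):
    f=snap('scene'); F.append(n@state()['contact_force'])
print(np.round(F,2),np.mean(F)); s=state(); print(s['time'],s['tool_pos']); goto([.4825,-.239,.047],.0)
g=snap('top')
a=cv2.resize(f['pixels'][140:195,250:305],None,fx=7,fy=7,interpolation=2); b=cv2.resize(g['pixels'][200:255,375:430],None,fx=7,fy=7,interpolation=2)
cv2.imwrite('pics/s5.png',np.hstack([a,b]))
E
```

```text
[1.98 1.73 1.72 2.79 1.05 1.64 3.38 2.23 1.09 2.8 ] 2.0421199732561197
9.7 [ 0.46364969 -0.20641282  0.12856571]
t cm [ 0.04  0.01 -0.26] rv [-0.003 -0.003 -0.   ]
```

View pics/s5.png

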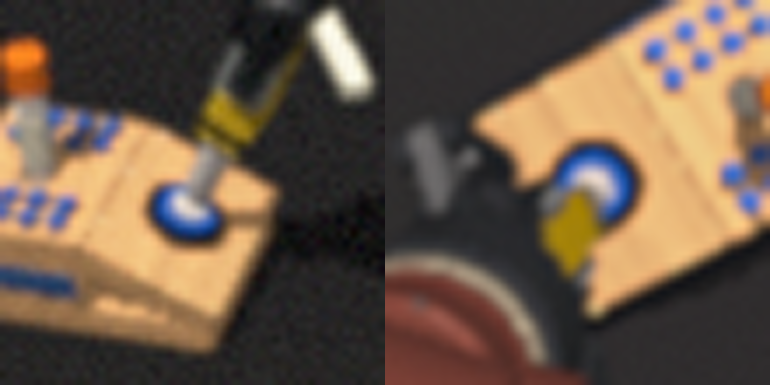

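The tip stands on the steel disc at scene crop (195,200), with the disc centre near (188,208), so it is about 3 mm off centre. The averaged push is about 3.2 N (2.0 N measured plus the 1.2 N baseline), which puts the button about 4.5 mm in. All of this is well within limits, so I'm handing in.

```bash
python3 -c "
from h import *
print(job_done())"
```

```text
the job is handed in; nothing more can be done
None
```

I handed the job in with the wand held square on the data button of dock_c, the box with the orange-capped tube; I estimate a push of about 3 N, the button about 4.5 mm in and the tip about 3 mm off centre, and the hand-in returned no verdict.

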